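# Clamp a membrane cassette in a permeation cell with its cam lever

## Task

Load the grey membrane cassette into the permeation cell on the bench and clamp it: stand it square between the guides in the gap between the two white half-cells, push the carriage up from behind until the moving half-cell bears on the cassette with no gap left, then throw the cam lever over until it snaps past centre and lies down, so that the cassette is held tight. Feel your way and force nothing, and leave the dish, the beaker and the bottle beside it where they stand.

Things in the scene. Friction and masses are not known exactly. Their poses are not given: they have to be found in the camera images.
- frame: Permeation cell, fixed to the bench: aluminium base plate 120 mm (x) by 270 mm (y, from -150 to +120), 12 mm thick, two 10 mm steel rods along y at x = +-38, tops at z = 29. Origin at the plate's underside, z up; symmetrical about x = 0. From +y to -y: fixed half-cell, loading gap, moving half-cell, carriage with cam lever. It takes at most 35 N from the robot anywhere.
- loading_bay (a point): Point on the plate's top (frame x 0, y 27, z 12 mm) where there is room to stand the cassette, axes as the frame's. Two guide rails along y, 43.5 mm apart, 16 mm high, stand either side. The fixed half-cell (white block 40 x 30 mm, top at z = 65 above the frame's origin, spouts 13 mm more) is pinched to the rods with its face 21 to 43 mm beyond this point (+y); its setting is not given.
- cassette: The loose membrane cassette, upright: grey block 40 mm wide (its x), 24 mm thick (its y), 52 mm high, with a narrower tab on top up to 60 mm; a steel ring round a white window on both wide faces; 0.12 to 0.2 kg. Origin at the centre of its underside, z up. It stands in the cell with its x along the frame's x, either way round. Take it high up across its 40 mm width. Crushed above 40 N.
- moving_half: Moving half-cell: white block 40 mm wide (x), 30 mm long (y), top 65 mm above the frame's origin, two spouts 13 mm more. Axes as the frame's. Its origin is level with the plate's underside, 42 mm behind its sealing face, which looks to +y. Carried by the carriage on a spring of 10 N per mm; the cam drives it about 2.8 mm forward as the lever closes.
- push_plate (a point): Middle of the back of the carriage's upright push plate, which faces the frame's -y: 54 mm wide, from 16 to 44 mm above the frame's origin, this point at 36 mm. Push here to +y with closed fingertips. Sliding takes about 4.5 N and the carriage stays where it is left; with the cassette pinched the force climbs about 10 N per mm. Rod holders 34 mm high stand at x = +-29 to +-47, y = -142.
- lever_tip (a point): Point near the free end of the cam lever, in the middle of its thickness, 82 mm from the hinge. The lever is dark steel, 90 mm long; its outer 56 mm is a paddle 18 mm wide (along the frame's x) and 10 mm thick.
- lever_hinge (a point): Hinge of the cam lever on the carriage, 57 mm above the frame's origin; its axis is the frame's x. Two bearing cheeks beside the lever's foot reach 10 mm above it.
- lever (a joint): Angle of the cam lever (rad). 0: open, leaning 0.2 from upright towards the cassette (+y). It turns towards the frame's -y and down; 1.78: closed at its stop, lying level and pointing to -y. Nearly free up to 0.5, then it stiffens (about 9 N across the tip near 1.0), passes dead centre at about 1.6 and snaps home by itself. From about 0.55 on the cam also locks the carriage on the frame.
- carriage (a joint): Travel of the carriage along the frame's y (m), growing towards the fixed half-cell. At 0 with the lever open the moving half-cell's face is at the frame's y = -8 mm.
- petri_dish: Bystander: a lidded dish, 58 mm across and 15 mm high, to the right of the frame near the bench's edge. Origin under its centre.
- beaker: Bystander: a 100 ml beaker, 58 mm across and 69 mm high, to the right of the frame. Origin under its centre.
- white_bottle: Bystander: a white plastic bottle with a screw cap, 58 mm across and 128 mm high, behind and to the right of the frame. Origin under its centre.
Mind the look-alikes: they are no part of the job. Several things look just like the cassette: the one meant starts farthest from the robot's base.

How it is judged:
On the way, in this order (a step that is already met when the one before it is completed fails the run):
1. the cassette stands on the plate between the guides, with the lever still open (x of cassette in the frame of frame between -0.004 and 0.004 m and y of cassette in the frame of frame between 0.005 and 0.065 m and z of cassette in the frame of frame between 0.009 and 0.015 m and value of joint lever below 0.6 rad), for 0.1 s.
2. the moving half-cell bears on the cassette (over 2 N), with the lever still open (contact force between moving_half and cassette above 2 N and y of cassette in the frame of frame above 0.03 m and value of joint lever below 0.6 rad), for 0.05 s.
At the end, for the whole second after the job is handed in: The lever lies closed past dead centre (over 1.7 rad), the cassette stands square (within 0.08 rad) between the guides, within 4 mm of the frame's middle plane and down on the plate (within 4 mm), and the moving half-cell presses it with more than 15 N (value of joint lever above 1.7 rad and contact force between moving_half and cassette above 15 N and x of cassette in the frame of frame between -0.004 and 0.004 m and z of cassette in the frame of frame below 0.016 m and angle between the y axis of cassette and the y axis of frame, either way round below 0.08 rad and angle between cassette's own z axis and vertical below 0.08 rad and linear speed of cassette below 0.01 m/s); the robot touches nothing.
It fails at once if the robot presses any part of the cell with more than 35 N (contact force between any of the fingers, the arm and frame above 35 N).
It fails at once if the cassette is pressed with more than 40 N by the moving half-cell (contact force between moving_half and cassette above 40 N).
It fails at once if the dish, the beaker or the bottle is shifted by more than 20 mm (distance of any of petri_dish, beaker, white_bottle from where it was at the start of the episode above 0.02 m).
It also fails if it takes over 64 s, if anything falls off the work surface, if the arm or the gripper's body presses on something with over 40 N, if the wrist force passes 120 N, or if a joint passes its speed limit or range.

## Robot

A 6-joint arm with a two-finger parallel gripper is mounted at the origin on a cart in front of the work surface, level with it; the furniture and walls round the work are solid. World frame = base frame: x ahead of the robot, y to its left, z up, the work surface at z = 0. Lengths are in m, angles in rad, forces in N, time in s.
With the tool pointing down it reaches from about 0.375 to 0.975 m from the base axis. Payload 3.8 kg.
Tool frame: the origin (TCP) lies midway between the tips of the shut fingers; the grasp point (between the pads) lies 19 mm behind it; z points along the fingers, y is the line along which they close (so a half turn about z gives the same grasp; the last joint's range is limited). The gripper opens to 85 mm and grips with 20 to 120 N. Pads are 22 mm wide; open, the fingers measure 114 mm over their backs; the gripper's body (76 mm by 85 mm) begins 54 mm behind the grasp point. The pads swing forward as they close: fully open they stand 13 mm farther back than shut.
Start: joints at [1.262, 0.264, 1.604, -0, 1.274, -0.037], TCP at [0.181, 0.65, 0.231] pointing down, gripper open.
Joint ranges: [-2.63, 2.63], [-0.94, 2.18], [0.31, 2.57], [-1.31, 4.45], [0, 2.66], [-2.55, 2.55]. Speed limits (rad/s): [2.57, 2.57, 3.14, 3.14, 3.14, 3.14].

## Interface

Orientations are given as a rotation vector (axis times angle).
In Python, from workcell import status, read_camera, workorder, masks_of gives the robot as it stands.
- The arm moves only by the tool drive_tool, never from a script. Its argument "rows" is a list of rows, each a list of 7 numbers: the turn, a rotation vector about the tool's x, y, z in degrees, then the shift along the tool's x, y, z in m, then the opening, from 0 (shut) to 1 (fully open). In form: [[ax, ay, az, tx, ty, tz, claw], ...]. A call has 1 to 8 rows; each row shifts and turns the commanded pose from where the row before left it, along the tool's axes as they then stand; what a row does not reach is not made up. A row lasts 1/12 s, in which the tool goes at most 41.7 mm and 7.16 degrees, less where a joint would pass 70% of its speed; a pose out of reach is approached as far as the arm can. A call is refused whole if a number of a shift passes 0.0417 or a number of a turn 7.16, either way. A call with a gripper value outside its range is refused whole. The fingers move at their own pace and stop on an object; "force" is the grip in N (left out, the last holds). Time passes only in rows, so rows that do not move let the fingers close. It gives the time, the measured TCP pose, the force, the opening and the grip force at its end, in the units of the state.
- status.read_state(): the state, without advancing time (a new reading comes with each control period).
- read_camera(name): name is "scene" or "side" or "wrist"; returns a dict with "color" (480x640x3 uint8, red, green, blue), "intrinsics" (3x3 intrinsics, pixels), "world_from_camera" (4x4, takes a point from camera to world coordinates); the wrist camera has in their place "mount" (4x4, takes a point from camera to tool coordinates, whose origin is the TCP and whose axes are the flange's). Camera axes: x right, y up, looking along -z (the intrinsics and any distortion apply to the point x, -y, -z); pixel columns grow to the right and rows downward; lengths in m; the calibration is good to about 2 mm. A picture is of the moment at which its call begins: read the wrist's pose just before it. There is no depth.
- workorder.finish_job(): hands the job in; it is judged then, once.
Trained networks look in a picture, given as the dict that the camera call returned (one of the last four; its "shot" number tells which), for a name from the list of things; names that differ only in an ending like _2 or _b are one class to them, and where a whole thing is asked for, a point or a joint stands for the part that bears it (a point fixed in the world has none). Each returns a list of dicts, best first, with "score" (0 to 1); they miss things now and then, are a little off and sometimes report something else, mostly with a low value. They report only what shows in the picture. A call takes as long as a camera call. They do not tell look-alikes from the thing itself.
- masks_of(picture, name): "mask" (480x640 bool, what is visible of it) and "bbox" ([left, top, right, bottom] in pixels, round what is visible of it).
The state is a dict: "time": time; "q": joint angles; "joint_vel": joint speeds; "joint_torque": joint torques, N m; "tool_pos": TCP position; "tcp_rot": TCP orientation; "wrist_force": force on the tool from outside, world axes, zero at the start; "torque": the same for the moment, N m; "width": opening from 0.0 (shut) to 1.0 (fully open); "grip_force": force on a finger pad.
Only numpy, scipy, OpenCV 4.12 (cv2) and the standard library are available. Lean on these libraries where they do the work, as an engineer would, in place of code of your own. Each camera call takes 0.05 s, during which the arm holds its last target. There are 200 camera calls.

## Working session

There is one attempt and no reset: what is moved stays moved. The work goes in short steps, Python scripts to look and compute and a tool call to move; the robot and the scene stay as the last step left them, time stands still between calls to the robot, and variables do not carry over. Pictures are saved under pics/ and viewed, at most 10 in all, crops included, and the job is handed in when it is done.

Besides the shell and the picture viewer there is one more tool, called after "Request:" as name(argument=value, ...), one argument or row to a line, values as JSON. drive_tool: Moves the arm, as the interface text tells. Its arguments: {"type":"object","properties":{"rows":{"type":"array"},"force":{"type":"number"}},"required":["rows"]}

```bash
mkdir -p pics; cat > h.py <<'E'
import numpy as np, cv2
from workcell import status, read_camera, workorder, masks_of
from scipy.spatial.transform import Rotation as R
def proj(p,P):
    W=p["world_from_camera"]; c=(np.c_[np.atleast_2d(P),np.ones(len(np.atleast_2d(P)))]@np.linalg.inv(W).T)[:,:3]
    c=c*[1,-1,-1]; u=c@np.array(p["intrinsics"]).T; return u[:,:2]/u[:,2:]
def ray(p,uv):
    W=np.array(p["world_from_camera"]); d=np.linalg.inv(p["intrinsics"])@[uv[0],uv[1],1]; d=d*[1,-1,-1]
    return W[:3,3],W[:3,:3]@d
def at_z(p,uv,z):
    o,d=ray(p,uv); return o+d*(z-o[2])/d[2]
def wrist():
    s=status.read_state(); p=read_camera("wrist"); T=np.eye(4); T[:3,:3]=R.from_rotvec(s["tcp_rot"]).as_matrix(); T[:3,3]=s["tool_pos"]
    p["world_from_camera"]=T@np.array(p["mount"]); return p
def save(p,n): cv2.imwrite("pics/"+n,cv2.cvtColor(p["color"],cv2.COLOR_RGB2BGR))
E
python3 - <<'E'
from h import *
s=status.read_state(); print({k:np.round(v,3) for k,v in s.items()})
for n in("scene","side"):
    p=read_camera(n); save(p,n+".png"); W=np.array(p["world_from_camera"]); print(n,p.keys(),np.round(W,3).tolist(),np.round(p["intrinsics"],1).tolist())
    for t in("cassette","frame","moving_half","lever_tip","petri_dish","beaker","white_bottle"):
        for m in masks_of(p,t): 
            b=m["bbox"]; print(t,round(m["score"],2),b,np.round(at_z(p,((b[0]+b[2])/2,b[3]),0),3))
E
```

```text
{'time': np.float64(0.0), 'q': array([ 1.262,  0.265,  1.605, -0.   ,  1.274, -0.037]), 'joint_vel': array([ 0.   , -0.   , -0.   , -0.001,  0.   , -0.002]), 'joint_torque': array([-2.0000e-03, -5.1511e+01, -3.6731e+01, -0.0000e+00,  1.3000e-02,
        0.0000e+00]), 'tool_pos': array([0.181, 0.65 , 0.23 ]), 'tcp_rot': array([-4.260e-01, -3.112e+00,  3.000e-03]), 'wrist_force': array([-0.123, -1.114,  1.345]), 'torque': array([-0.001, -0.009,  0.038]), 'grip_force': np.float64(0.0), 'width': np.float64(0.996)}
scene dict_keys(['color', 'intrinsics', 'world_from_camera', 'shot']) [[0.633, 0.359, -0.686, -0.354], [-0.774, 0.296, -0.56, -0.769], [0.001, 0.885, 0.465, 0.713], [0.0, 0.0, 0.0, 1.0]] [[534.4, 0.0, 321.9], [0.0, 534.4, 232.3], [0.0, 0.0, 1.0]]
cassette 0.64 [219.3, 251.4, 237.9, 277.8] [0.363 0.114 0.   ]
cassette 0.55 [186.8, 229.2, 201.4, 254.0] [0.384 0.273 0.   ]
cassette 0.5 [200.0, 246.3, 208.4, 272.3] [0.342 0.18  0.   ]
cassette 0.34 [315.0, 238.2, 366.0, 308.5] [ 0.437 -0.177  0.   ]
frame 0.55 [264.1, 240.4, 375.9, 323.7] [ 0.365 -0.177  0.   ]
moving_half 0.89 [31
[... 778 characters left out ...]
7.5, 0.0, 322.9], [0.0, 517.5, 245.0], [0.0, 0.0, 1.0]]
cassette 0.7 [386.3, 311.0, 408.8, 342.5] [0.359 0.118 0.   ]
cassette 0.67 [384.0, 342.0, 409.3, 381.5] [0.353 0.221 0.   ]
cassette 0.65 [349.3, 373.8, 374.4, 413.4] [0.4 0.3 0. ]
cassette 0.59 [308.4, 210.0, 396.3, 322.8] [0.449 0.072 0.   ]
frame 0.73 [305.8, 213.2, 396.4, 320.8] [0.452 0.066 0.   ]
moving_half 0.9 [348.0, 246.0, 365.1, 275.0] [ 0.466 -0.107  0.   ]
lever_tip 0.68 [354.3, 211.9, 365.8, 252.0] [ 0.472 -0.216  0.   ]
petri_dish 0.74 [377.9, 212.2, 400.6, 227.5] [ 0.414 -0.364  0.   ]
white_bottle 0.95 [276.8, 182.8, 299.0, 231.6] [ 0.674 -0.297  0.   ]
white_bottle 0.28 [307.2, 211.9, 397.5, 322.6] [0.449 0.071 0.   ]
```

```bash
python3 - <<'E'
import cv2,numpy as np
a=cv2.imread("pics/scene.png")[215:375,165:485]; b=cv2.imread("pics/side.png")[180:430,260:430]
cv2.imwrite("pics/a.png",cv2.resize(a,None,fx=2.5,fy=2.5,interpolation=3)); cv2.imwrite("pics/b.png",cv2.resize(b,None,fx=2.4,fy=2.4,interpolation=3))
E
```

```text
(no output)
```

View pics/a.png

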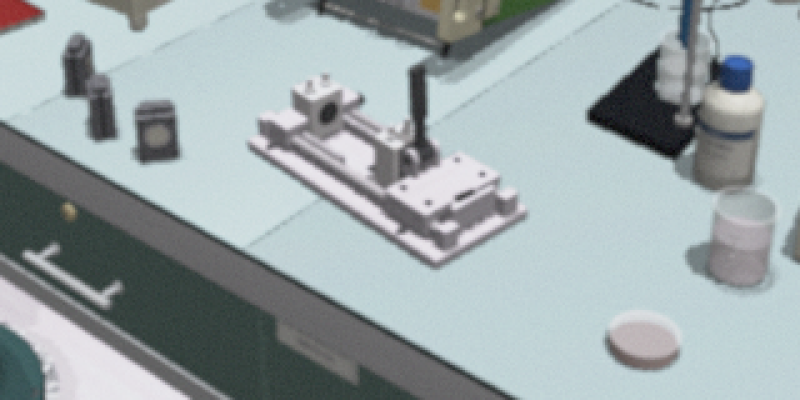

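View pics/b.png

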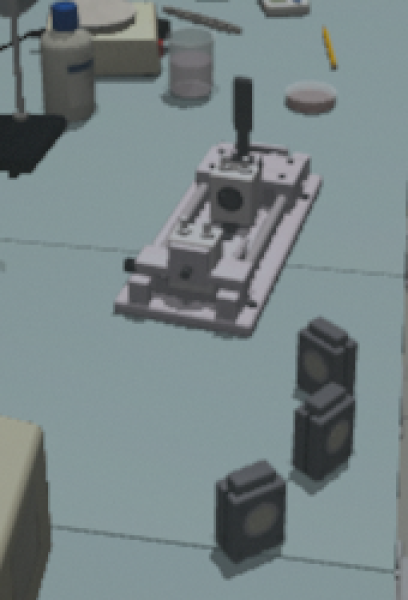

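Scene: three cassette look-alikes at full-image px (194,241), (204,259), (228,264), and in the side view (361,393), (397,361), (397,326). The cell lies with its fixed half toward +y, and the lever stands upright. The cassette meant should be the one at scene (194,241) / side (361,393), which has the largest range from the base. I'll check the ranges by triangulating.

```bash
cat >> h.py <<'E'
def tri(obs):
    A=np.zeros((3,3));b=np.zeros(3)
    for p,uv in obs:
        o,d=ray(p,uv); d=d/np.linalg.norm(d); M=np.eye(3)-np.outer(d,d); A+=M;b+=M@o
    return np.linalg.solve(A,b)
def tool(s=None):
    s=s or status.read_state(); return R.from_rotvec(s["tcp_rot"]).as_matrix(),np.array(s["tool_pos"])
def go(target,yaw=None):
    """yaw: world direction of tool y (rad), tool pointing down. prints tz turn deg and shift after the turn"""
    M,t=tool()
    if yaw is None: D=M
    else:
        y=np.array([np.cos(yaw),np.sin(yaw),0]); z=np.array([0,0,-1]); D=np.c_[np.cross(y,z),y,z]
    rv=R.from_matrix(M.T@D).as_rotvec(degrees=True)
    print("turn",np.round(rv,2),"shift after",np.round(D.T@(np.array(target)-t),4),"now",np.round(t,4),"t",round(float(status.read_state()["time"]),2))
E
python3 - <<'E'
from h import *
ps={n:read_camera(n) for n in("scene","side")}
c=lambda b:((b[0]+b[2])/2,(b[1]+b[3])/2)
for a,b in (([186.8, 229.2, 201.4, 254.0],[349.3, 373.8, 374.4, 413.4]),([200.0, 246.3, 208.4, 272.3],[384.0, 342.0, 409.3, 381.5]),([219.3, 251.4, 237.9, 277.8],[386.3, 311.0, 408.8, 342.5])):
    x=tri([(ps["scene"],c(a)),(ps["side"],c(b))]); print(x,np.hypot(*x[:2]))
p=wrist(); print(np.round(p["mount"],3).tolist(),np.round(p["intrinsics"],1).tolist())
b=[219.3, 251.4, 237.9, 277.8]
go([.405,.27,.25])
go([.45,.0,.3])
E
```

```text
[0.40132464 0.28716279 0.02639398] 0.49348143855765497
[0.35706033 0.1972724  0.02316544] 0.40793195580203384
[0.36336475 0.11400647 0.03511985] 0.3808299008632008
[[-0.0, 0.955, 0.296, 0.076], [1.0, 0.001, -0.001, 0.001], [-0.001, 0.296, -0.955, -0.144], [0.0, 0.0, 0.0, 1.0]] [[343.1, 0.0, 320.5], [0.0, 343.1, 244.0], [0.0, 0.0, 1.0]]
turn [0. 0. 0.] shift after [-0.3177 -0.3062 -0.0187] now [0.1812 0.6502 0.2313] t 0.95
turn [0. 0. 0.] shift after [-0.4335 -0.5542 -0.0687] now [0.1812 0.6502 0.2313] t 0.95
```

Request:
drive_tool(
  rows=[
    [0,0,0,-0.0295,-0.029,0,1],
    [0,0,0,-0.0295,-0.029,0,1],
    [0,0,0,-0.0295,-0.029,0,1],
    [0,0,0,-0.0295,-0.029,0,1],
    [0,0,0,-0.0295,-0.029,0,1],
    [0,0,0,-0.0295,-0.029,0,1],
    [0,0,0,-0.0295,-0.029,0,1],
    [0,0,0,-0.0295,-0.029,0,1],
  ],
)

```text
time: 1.62
tool_pos: [0.3468, 0.3617, 0.2316]
tcp_rot: [0.425, 3.112, 0.001]
wrist_force: [1.3, 1.5, 1.1]
width: 1.0
grip_force: 0.0
```

Request:
drive_tool(
  rows=[
    [0,0,0,-0.0295,-0.029,0,1],
    [0,0,0,-0.0295,-0.029,0,1],
    [0,0,0,0,0,0,1],
  ],
)

```text
time: 1.87
tool_pos: [0.3906, 0.286, 0.2316]
tcp_rot: [0.435, 3.109, -0.004]
wrist_force: [-0.5, 0.6, 0.6]
width: 0.999
grip_force: 0.0
```

```bash
python3 - <<'E'
from h import *
M,t=tool();print(t); p=wrist(); save(p,"w1.png"); np.save("w1.npy",p["world_from_camera"])
for n in("cassette","frame","moving_half"):
    for m in masks_of(p,n):
        k=m["mask"].astype(np.uint8); cs=max(cv2.findContours(k,0,2)[0],key=cv2.contourArea); r=cv2.minAreaRect(cs)
        print(n,round(m["score"],2),np.round(m["bbox"]),np.round(at_z(p,r[0],.05),3))
E
```

```text
[0.39058357 0.28597223 0.23160499]
cassette 0.92 [300. 204. 342. 251.] [0.397 0.286 0.05 ]
cassette 0.71 [134. 207. 186. 264.] [0.361 0.131 0.05 ]
frame 0.77 [  0. 294. 164. 405.] [ 0.44 -0.01  0.05]
moving_half 0.9 [  2. 342.  43. 400.] [ 0.465 -0.083  0.05 ]
moving_half 0.42 [  0. 293. 165. 408.] [ 0.44 -0.01  0.05]
```

View pics/w1.png

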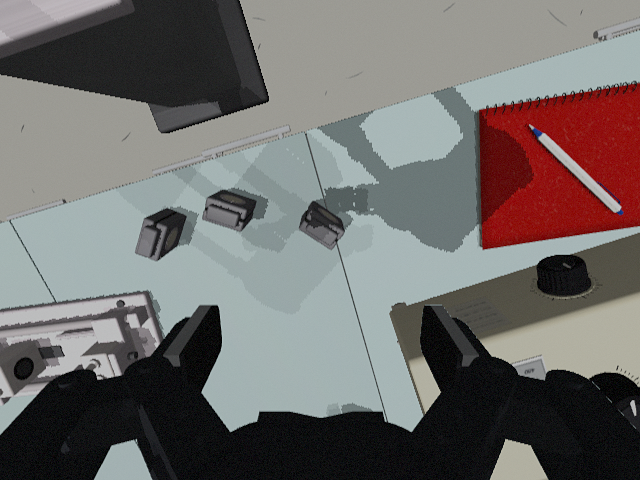

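```bash
cat >> h.py <<'E'
from scipy.optimize import minimize
def boxpts(w,l,z0,z1,cx=0,cy=0): return np.array([[cx+i*w/2,cy+j*l/2,z] for i in(-1,1) for j in(-1,1) for z in(z0,z1)])
CAS=[boxpts(.04,.024,0,.052),boxpts(.03,.014,.05,.06)]
def place(P,x,y,a,z=0): return P@R.from_euler("z",a).as_matrix().T+[x,y,z]
def render(p,parts,x,y,a,z=0,S=4):
    m=np.zeros((480*S,640*S),np.uint8)
    for P in parts:
        u=proj(p,place(P,x,y,a,z)); h=cv2.convexHull(np.float32(u*S+S/2).reshape(-1,1,2)); cv2.fillConvexPoly(m,np.int32(np.round(h)),1)
    return m
def fit(obs,parts,x0,z=0,S=4,yaws=12):
    up=[(p,cv2.resize(m.astype(np.uint8),None,fx=S,fy=S,interpolation=0)) for p,m in obs]
    def cost(v):
        c=0
        for p,m in up:
            r=render(p,parts,v[0],v[1],v[2],z,S); c+=1-(r&m).sum()/max(1,(r|m).sum())
        return c/len(up)
    best=None
    for a in np.atleast_1d(yaws) if np.ndim(yaws) else np.arange(yaws)*np.pi/yaws:
        r=minimize(cost,[*x0,a],method="Nelder-Mead",options=dict(initial_simplex=[[*x0,a],[x0[0]+.01,x0[1],a],[x0[0],x0[1]+.01,a],[*x0,a+.15]],xatol=1e-4,fatol=1e-4,maxfev=60))
        if best is None or r.fun<best.fun: best=r
    return best.x,best.fun
E
python3 - <<'E'
from h import *
p=wrist(); c=masks_of(p,"cassette")
m=[k for k in c if abs((k["bbox"][0]+k["bbox"][2])/2-321)<25][0]["mask"]
s=read_camera("side"); ms=[k for k in masks_of(s,"cassette") if abs((k["bbox"][1]+k["bbox"][3])/2-393)<12]
print("wrist",fit([(p,m)],CAS,(.397,.287)))
if ms: print("both",fit([(p,m),(s,ms[0]["mask"])],CAS,(.397,.287)))
for z in(0,.1): print("box corner",at_z(p,(390,303),z))
a=p["color"][170:290,250:410]; p["color"]=cv2.resize(a,None,fx=4,fy=4,interpolation=2); save(p,"w2.png")
E
```

```text
wrist (array([0.40150169, 0.28402472, 0.67614908]), np.float64(0.09027319519598787))
both (array([0.40093981, 0.28413307, 0.73037914]), np.float64(0.07243285627333951))
box corner [0.52047288 0.34370489 0.        ]
box corner [0.4654287  0.33562032 0.1       ]
```

View pics/w2.png

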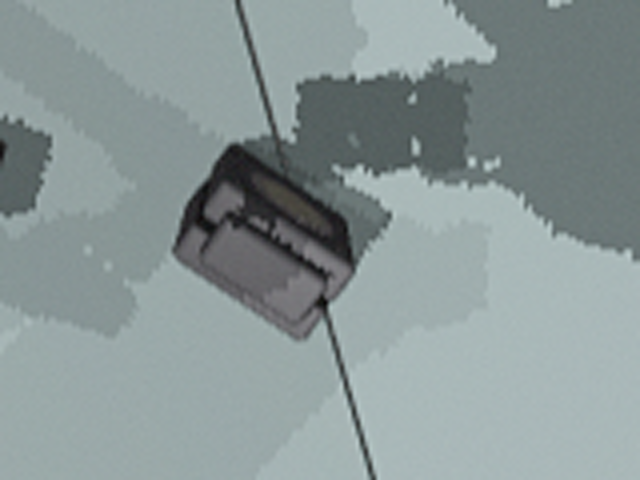

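The crop confirms that the block at wrist px (322,225) is a lone grey cassette with its tab on top. It is the farthest from the base, at 0.49 m against 0.41 and 0.38. Its long edge runs at about 42° in the world.

```bash
python3 - <<'E'
from h import *
p=wrist()
for a,b,z in(((303.7,225.5),(332,242),.06),((293.7,233.7),(325.7,255),.052)):
    A,B=at_z(p,a,z),at_z(p,b,z); d=B-A; print(np.arctan2(d[1],d[0]),np.linalg.norm(d),(A+B)/2)
go([.401,.284,.09],.73); go([.401,.284,.022],.73)
E
```

```text
0.7564393205007545 0.03146630706349999 [0.39691347 0.28873146 0.06      ]
0.6891645260613123 0.03828961153798875 [0.40738646 0.27747282 0.052     ]
turn [-1.000e-02 -1.000e-02  3.274e+01] shift after [-0.016   0.0047  0.1412] now [0.3869 0.2928 0.2312] t 2.32
turn [-1.000e-02 -1.000e-02  3.274e+01] shift after [-0.016   0.0047  0.2092] now [0.3869 0.2928 0.2312] t 2.32
```

Request:
drive_tool(
  rows=[
    [0,0,6.5,0,0,0.02,0.7],
    [0,0,6.5,0,0,0.02,0.7],
    [0,0,6.5,0,0,0.02,0.7],
    [0,0,6.5,0,0,0.02,0.7],
    [0,0,6.5,0,0,0.01,0.7],
    [0,0,0,-0.016,0.005,0,0.7],
    [0,0,0,0,0,0,0.7],
    [0,0,0,0,0,0,0.7],
  ],
)

```text
time: 2.98
tool_pos: [0.4018, 0.2837, 0.1411]
tcp_rot: [-1.279, -2.869, 0.0]
wrist_force: [-0.1, 0.3, -0.4]
width: 0.701
grip_force: 0.0
```

```bash
python3 - <<'E'
from h import *
p=wrist(); c=masks_of(p,"cassette"); print([(round(k["score"],2),np.round(k["bbox"])) for k in c])
x,f=fit([(p,c[0]["mask"])],CAS,(.401,.284),yaws=[.6,.73,.85]); print(x,f)
im=p["color"].copy()
for P in CAS:
    for u in proj(p,place(P,*x)): cv2.circle(im,tuple(np.int32(u)),2,(255,0,0),-1)
p["color"]=im; save(p,"w3.png"); go([.401,.284,.022],.73)
E
```

```text
[(0.91, array([172., 254., 246., 315.])), (0.79, array([291., 216., 347., 263.])), (0.63, array([127., 309., 191., 362.]))]
[0.401 0.284 0.6  ] 1.0
turn [ 0.03 -0.01  0.15] shift after [ 0.0006 -0.0005  0.1197] now [0.4018 0.2838 0.1417] t 3.08
```

View pics/w3.png

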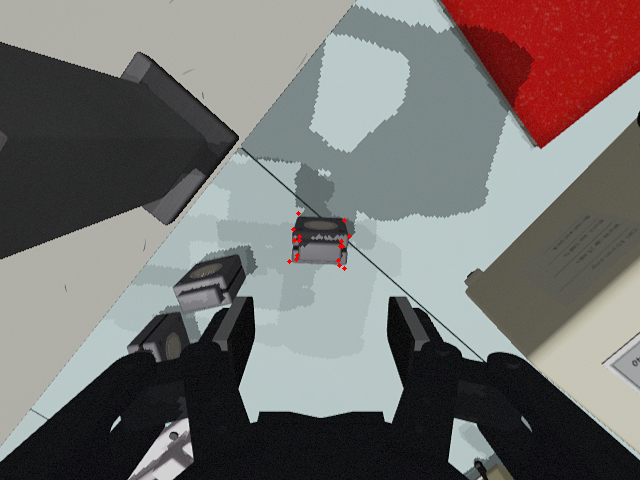

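The view shows the target at px (320,240), centred between the fingers and nearly square. The drawn points used the wrong mask, so I'm refitting.

```bash
python3 - <<'E'
from h import *
p=wrist(); c=[k for k in masks_of(p,"cassette") if abs((k["bbox"][0]+k["bbox"][2])/2-320)<25]
x,f=fit([(p,c[0]["mask"])],CAS,(.401,.284),yaws=[.6,.73,.85]); print(x,f)
go([x[0],x[1],.022],x[2])
E
```

```text
[0.40039372 0.2843607  0.69871539] 0.05920257752718483
turn [ 0.05 -0.    1.94] shift after [ 0.0014 -0.0007  0.1198] now [0.4018 0.2837 0.1418] t 3.18
```

Request:
drive_tool(
  rows=[
    [0,0,1.5,0.001,0,0.02,0.7],
    [0,0,0,0,0,0.02,0.7],
    [0,0,0,0,0,0.02,0.7],
    [0,0,0,0,0,0.02,0.7],
    [0,0,0,0,0,0.02,0.7],
    [0,0,0,0,0,0.012,0.7],
    [0,0,0,0,0,0.007,0.7],
    [0,0,0,0,0,0,0.7],
  ],
)

```text
time: 3.85
tool_pos: [0.4, 0.2833, 0.021]
tcp_rot: [-1.316, -2.851, 0.004]
wrist_force: [0.9, -0.5, -0.2]
width: 0.7
grip_force: 0.0
```

Request:
drive_tool(
  rows=[
    [0,0,0,0,0,0,0.3],
    [0,0,0,0,0,0,0.3],
    [0,0,0,0,0,0,0.3],
    [0,0,0,0,0,0,0.3],
    [0,0,0,0,0,0,0.3],
  ],
  force=25,
)

```text
time: 4.27
tool_pos: [0.4021, 0.2844, 0.0234]
tcp_rot: [1.317, 2.851, 0.003]
wrist_force: [-1.2, 0.2, 3.0]
width: 0.466
grip_force: 26.3
```

Request:
drive_tool(
  rows=[
    [0,0,0,0,0,-0.015,0.3],
    [0,0,0,0,0,-0.03,0.3],
    [0,0,0,0,0,-0.0375,0.3],
    [0,0,0,0,0,-0.0375,0.3],
    [0,0,0,0,0,-0.0375,0.3],
    [0,0,0,0,0,0,0.3],
  ],
)

```text
time: 4.77
tool_pos: [0.406, 0.2868, 0.1887]
tcp_rot: [1.314, 2.845, 0.02]
wrist_force: [1.4, 1.2, -1.6]
width: 0.464
grip_force: 26.0
```

```bash
python3 - <<'E'
from h import *
p=read_camera("scene")
A,B,C=[at_z(p,u,.003) for u in((264.2,272),(338.2,321),(375,299.8))]
print(A,B,C,np.linalg.norm(A-B),np.linalg.norm(B-C),np.arctan2(*(A-B)[1::-1])*57.3, "mid",(A+C)/2)
d=A-B; yaw=np.arctan2(-d[0],d[1]); c=(A+C)/2; print("frame x yaw",yaw)
go([.46,.05,.18],yaw)
E
```

```text
[0.43487197 0.06144779 0.003     ] [ 0.39398088 -0.20395601  0.003     ] [ 0.51075654 -0.22064551  0.003     ] 0.26853539848060015 0.11796226098750325 81.24722493515871 mid [ 0.47281425 -0.07959886  0.003     ]
frame x yaw -0.152869190055652
turn [ 0.62 -0.18 49.19] shift after [-0.2247  0.0908  0.0053] now [0.4045 0.2859 0.1853] t 4.82
```

Request:
drive_tool(
  rows=[
    [0,0,7,0,0,-0.005,0.3],
    [0,0,7,0,0,-0.005,0.3],
    [0,0,7,0,0,-0.005,0.3],
    [0,0,7,0,0,-0.005,0.3],
    [0,0,7,0,0,-0.005,0.3],
    [0,0,7,0,0,-0.005,0.3],
    [0,0,7,0,0,-0.005,0.3],
    [0,0,0,0,0,0,0.3],
  ],
)

```text
time: 5.48
tool_pos: [0.4008, 0.2835, 0.2138]
tcp_rot: [-2.384, -2.045, 0.002]
wrist_force: [0.2, 0.5, -1.7]
width: 0.464
grip_force: 26.0
```

Request:
drive_tool(
  rows=[
    [0,0,0,-0.0405,0.015,0,0.3],
    [0,0,0,-0.0405,0.015,0,0.3],
    [0,0,0,-0.0405,0.015,0,0.3],
    [0,0,0,-0.0405,0.015,0,0.3],
    [0,0,0,-0.0405,0.015,0,0.3],
    [0,0,0,-0.0405,0.015,0,0.3],
    [0,0,0,-0.0405,0.015,0,0.3],
    [0,0,0,-0.0405,0.015,0,0.3],
  ],
)

```text
time: 6.15
tool_pos: [0.4681, -0.0444, 0.2132]
tcp_rot: [-2.376, -2.053, 0.002]
wrist_force: [0.2, 0.7, -1.3]
width: 0.464
grip_force: 25.9
```

Request:
drive_tool(
  rows=[
    [0,0,0,0,0,0,0.3],
    [0,0,0,0,0,0,0.3],
    [0,0,0,0,0,0,0.3],
  ],
)

```text
time: 6.4
tool_pos: [0.4682, -0.0425, 0.2133]
tcp_rot: [-2.379, -2.048, 0.002]
wrist_force: [-0.2, 0.5, -2.7]
width: 0.463
grip_force: 26.0
```

```bash
python3 - <<'E'
from h import *
p=wrist(); save(p,"w4.png"); go([.476,-.055,.22],-.153)
for n in("cassette","frame","moving_half","lever_tip"):
    for m in masks_of(p,n): print(n,round(m["score"],2),np.round(m["bbox"]))
E
```

```text
turn [-0.13 -0.03  0.29] shift after [-0.0119  0.0097 -0.0065] now [ 0.4682 -0.0418  0.2135] t 6.45
cassette 0.97 [269. 269. 368. 369.]
cassette 0.65 [136.  19. 210.  85.]
frame 0.81 [265. 114. 393. 374.]
moving_half 0.84 [308. 262. 344. 270.]
lever_tip 0.43 [319. 368. 337. 376.]
```

View pics/w4.png

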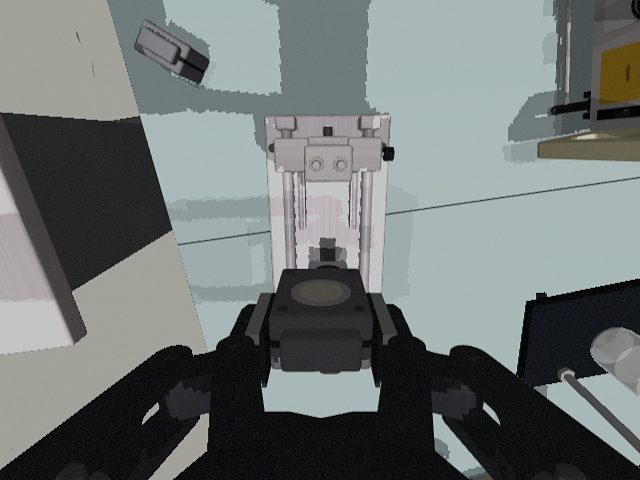

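The held cassette is at px (320,310). The cell's plate spans columns 265–390 from row 114 down, the fixed half-cell is at (328,160), and the guide rails are near columns 301 and 353. Next I refine the frame pose from the edges.

```bash
python3 - <<'E'
from h import *
p=wrist(); np.save("w5T.npy",p["world_from_camera"]); save(p,"w5.png")
g=cv2.GaussianBlur(p["color"][:,:,0].astype(np.float32),(3,3),0)
def edge(line,lo,hi,ax,sg):
    v=g[line,lo:hi] if ax==0 else g[lo:hi,line]
    d=np.diff(v)*sg; i=int(np.argmax(d)); 
    if 0<i<len(d)-1: i+=.5*(d[i-1]-d[i+1])/(d[i-1]-2*d[i]+d[i+1]+1e-9)
    return lo+i+.5
L=np.array([at_z(p,(edge(r,255,280,0,1),r),.012) for r in range(185,265,4)])
Rr=np.array([at_z(p,(edge(r,378,396,0,-1),r),.012) for r in range(185,265,4)])
T=np.array([at_z(p,(c,edge(c,106,122,1,1)),.012) for c in range(300,360,6)])
def line(P): 
    m=np.median(P,0); v=cv2.fitLine(np.float32(P[:,:2]),cv2.DIST_HUBER,0,.001,.001).ravel(); return v
l,r,t=line(L),line(Rr),line(T); print(l,r,t)
for v in(l,r): print("yaw y-axis", np.arctan2(-v[0]*np.sign(v[1]),abs(v[1])))
print("top yaw",np.arctan2(t[1],t[0])*1)
a=np.mean([np.arctan2(-v[0]*np.sign(v[1]),abs(v[1])) for v in(l,r)]); X=np.array([np.cos(a),np.sin(a)]);Y=np.array([-np.sin(a),np.cos(a)])
xl,xr,yt=np.median(L[:,:2]@X),np.median(Rr[:,:2]@X),np.median(T[:,:2]@Y); print("width",xr-xl)
o=X*(xl+xr)/2+Y*(yt-.12); print("origin",o,"yaw",a)
im=p["color"].copy(); im=cv2.resize(im[95:295,240:415],None,fx=4,fy=4,interpolation=2)
def dl(A,B,c):
    q=proj(p,place(np.array([A,B]),o[0],o[1],a)); q=np.int32((q+.5-[240,95])*4); cv2.line(im,tuple(q[0]),tuple(q[1]),c,1)
for s in(-1,1): dl([s*.06,-.1,.012],[s*.06,.12,.012],(255,0,0)); dl([s*.02175,0,.028],[s*.02175,.07,.028],(0,255,0))
dl([-.06,.12,.012],[.06,.12,.012],(255,0,0))
for y in(.048,.06,.07): dl([-.02,y,.065],[.02,y,.065],(0,0,255))
p["color"]=im[:600]; save(p,"w5o.png"); print(im.shape)
E
```

```text
[ 0.1418202   0.9898924   0.41620296 -0.02935807] [ 0.14210011  0.9898523   0.5290065  -0.06894483] [ 0.9902082  -0.13959843  0.48801088  0.05269604]
yaw y-axis -0.14229997
yaw y-axis -0.14258273
top yaw -0.14005587
width 0.11726529176351602
origin [ 0.47018746 -0.06596399] yaw -0.14244135
(800, 700, 3)
```

View pics/w5o.png

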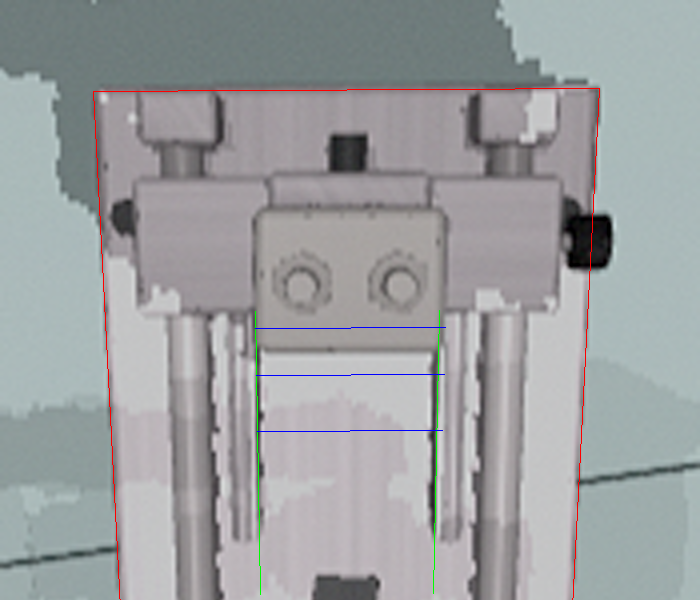

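The overlay fits: plate edges, rails and square all line up. The fixed half-cell's face reads y≈65 mm, which is inside the allowed 48–70.

```bash
cat >> h.py <<'E'
O=np.array([.4702,-.0660]); A=-.1424
def fw(x,y,z): return place(np.array([[x,y,z]]),O[0],O[1],A)[0]
def wf(P): return (np.asarray(P)-[*O,0])@R.from_euler("z",A).as_matrix()
E
python3 - <<'E'
from h import *
p=wrist(); M,t=tool()
for z in(.14,.155): print("lever?",wf(at_z(p,(328,238),z)))
b=masks_of(p,"cassette")[0]["bbox"]; print(b,"mask centre",(b[0]+b[2])/2)
u=proj(p,np.vstack([place(P,0,0,0) for P in CAS])*[0,0,0]+[0,0,0]) if 0 else None
C=np.vstack(CAS)-[0,0,.0234]; Wp=np.array([t+M@np.array([c[1],c[0],-c[2]]) for c in C]); u=proj(p,Wp); print(u.min(0),u.max(0))
print("tcp in frame",wf(t)); go(fw(0,.045,.085),A)
E
```

```text
lever? [-0.00048788  0.0375545   0.14      ]
lever? [-0.00079887  0.04189965  0.155     ]
[135.1, 22.8, 208.4, 85.3] mask centre 171.75
[269.64589265 267.97928149] [376.0576881 374.6999223]
tcp in frame [-0.00457074  0.0241953   0.21478628]
turn [ 0.01 -0.   -0.3 ] shift after [0.021  0.0045 0.1298] now [ 0.4691 -0.0416  0.2148] t 6.8
```

```bash
python3 - <<'E'
from h import *
s,d=read_camera("scene"),read_camera("side")
print("lever top",wf(tri([(s,(332.5,241)),(d,(360,212.5))])))
p=wrist(); print("dark thing at z12",wf(at_z(p,(328,245),.012)))
for n,q in(("scene",s),("side",d)):
    for m in masks_of(q,"moving_half")[:1]: b=m["bbox"]; print(n,b)
    print(proj(q,fw(0,-.008,.065)),proj(q,fw(0,.065,.065)))
E
```

```text
lever top [ 0.00270669 -0.06453604  0.14449821]
dark thing at z12 [ 0.00249003 -0.008001    0.012     ]
scene [314.2, 264.1, 327.4, 287.5]
[[314.36348543 263.00290153]] [[294.37149982 251.58557752]]
side [347.2, 244.9, 365.0, 275.6]
[[353.09547879 256.64202712]] [[342.83212829 273.40219731]]
```

Request:
drive_tool(
  rows=[
    [0,0,-0.3,0.021,0.005,0,0.3],
    [0,0,0,0,0,0.03,0.3],
    [0,0,0,0,0,0.03,0.3],
    [0,0,0,0,0,0.03,0.3],
    [0,0,0,0,0,0.03,0.3],
    [0,0,0,0,0,0.01,0.3],
    [0,0,0,0,0,0,0.3],
    [0,0,0,0,0,0,0.3],
  ],
)

```text
time: 7.72
tool_pos: [0.4774, -0.0226, 0.0851]
tcp_rot: [-2.376, -2.055, 0.001]
wrist_force: [0.2, -0.3, -1.2]
width: 0.467
grip_force: 26.0
```

```bash
python3 - <<'E'
from h import *
p=wrist(); M,t=tool(); print("tcp in frame",wf(t)); go(fw(0,.045,.0354),A)
im=cv2.resize(p["color"][60:360,200:440],None,fx=2,fy=2,interpolation=2)
def dl(Pa,Pb,c):
    q=np.int32((proj(p,np.array([Pa,Pb]))+.5-[200,60])*2); cv2.line(im,tuple(q[0]),tuple(q[1]),c,1)
for s in(-1,1): dl(fw(s*.02175,.02,.028),fw(s*.02175,.08,.028),(0,255,0)); dl(fw(s*.06,.0,.012),fw(s*.06,.12,.012),(255,0,0))
f=lambda x,y,z:t+M@np.array([y,x,.0234-z])
for z in(0,.052): 
  dl(f(-.02,.012,z),f(.02,.012,z),(255,0,255))
  for s in(-1,1): dl(f(s*.02,.012,z),f(s*.02,-.012,z),(255,0,255))
p["color"]=im; save(p,"w6.png")
E
```

```text
tcp in frame [0.0021813  0.04407092 0.08627938]
turn [ 0.13 -0.01 -0.13] shift after [ 0.0009 -0.0022  0.0509] now [ 0.4786 -0.0227  0.0863] t 7.77
```

View pics/w6.png

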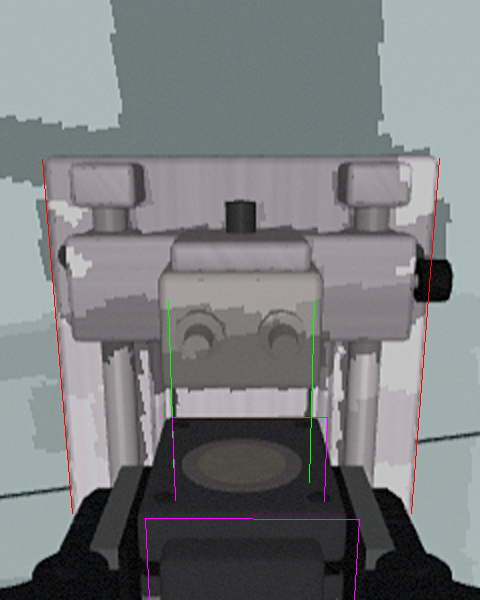

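The picture shows the cassette's bottom edge at crop columns 167–316 and the fixed half-cell at 162–321. Both are centred on about 241.5 at nearly equal height, so the lateral position is right. The 2 mm TCP discrepancy is camera bias. Now lowering.

Request:
drive_tool(
  rows=[
    [0,0,0,0,0,0.012,0.3],
    [0,0,0,0,0,0.012,0.3],
    [0,0,0,0,0,0.008,0.3],
    [0,0,0,0,0,0.006,0.3],
    [0,0,0,0,0,0.004,0.3],
    [0,0,0,0,0,0.003,0.3],
    [0,0,0,0,0,0,0.3],
  ],
)

```text
time: 8.35
tool_pos: [0.4773, -0.0225, 0.0397]
tcp_rot: [-2.376, -2.055, 0.0]
wrist_force: [-0.1, 0.3, -1.8]
width: 0.463
grip_force: 26.1
```

Request:
drive_tool(
  rows=[
    [0,0,0,0,0,0.002,0.3],
    [0,0,0,0,0,0.001,0.3],
    [0,0,0,0,0,0,0.3],
    [0,0,0,0,0,0,0.3],
  ],
)

```text
time: 8.68
tool_pos: [0.4773, -0.0225, 0.0369]
tcp_rot: [2.376, 2.055, 0.0]
wrist_force: [-0.3, -0.2, -1.4]
width: 0.461
grip_force: 26.1
```

Request:
drive_tool(
  rows=[
    [0,0,0,0,0,0.001,0.3],
    [0,0,0,0,0,0.0005,0.3],
    [0,0,0,0,0,0,0.3],
    [0,0,0,0,0,0,0.3],
  ],
)

```text
time: 9.02
tool_pos: [0.4774, -0.0225, 0.0354]
tcp_rot: [2.376, 2.055, 0.0]
wrist_force: [0.4, -0.2, -1.1]
width: 0.46
grip_force: 26.1
```

Request:
drive_tool(
  rows=[
    [0,0,0,0,0,0.001,0.3],
    [0,0,0,0,0,0,0.3],
    [0,0,0,0,0,0,0.3],
  ],
)

```text
time: 9.27
tool_pos: [0.4774, -0.0225, 0.0353]
tcp_rot: [-2.376, -2.055, 0.0]
wrist_force: [-4.0, 1.1, 7.8]
width: 0.464
grip_force: 27.3
```

Request:
drive_tool(
  rows=[
    [0,0,0,0,0,0.001,0.3],
    [0,0,0,0,0,0,0.3],
    [0,0,0,0,0,0,0.3],
  ],
)

```text
time: 9.52
tool_pos: [0.4774, -0.0225, 0.0353]
tcp_rot: [-2.376, -2.055, 0.001]
wrist_force: [-7.7, 0.6, 15.6]
width: 0.465
grip_force: 28.4
```

Request:
drive_tool(
  rows=[
    [0,0,0,0,0,-0.0015,0.3],
    [0,0,0,0,0,0,0.3],
    [0,0,0,0,0,0,0.52],
    [0,0,0,0,0,0,0.6],
    [0,0,0,0,0,0,0.65],
    [0,0,0,0,0,0,0.65],
    [0,0,0,0,0,0,0.65],
  ],
)

```text
time: 10.1
tool_pos: [0.4771, -0.0225, 0.0346]
tcp_rot: [-2.376, -2.055, 0.0]
wrist_force: [-0.8, 0.2, -0.2]
width: 0.646
grip_force: 0.0
```

Request:
drive_tool(
  rows=[
    [0,0,0,0,0,-0.01,0.65],
    [0,0,0,0,0,-0.02,0.65],
    [0,0,0,0,0,-0.03,0.65],
    [0,0,0,0,0,-0.03,0.65],
    [0,0,0,-0.005,0,-0.035,0.65],
    [0,0,0,-0.02,0,-0.03,0.65],
    [0,0,0,-0.02,0,0,0.65],
    [0,0,0,0,0,0,0.65],
  ],
)

```text
time: 10.77
tool_pos: [0.4726, -0.0696, 0.1938]
tcp_rot: [2.372, 2.05, 0.005]
wrist_force: [-0.3, 0.1, 0.6]
width: 0.65
grip_force: 0.0
```

```bash
python3 - <<'E'
from h import *
p=wrist(); M,t=tool(); print("tcp in frame",wf(t),status.read_state()["wrist_force"])
c=masks_of(p,"cassette"); print([(round(k["score"],2),np.round(k["bbox"])) for k in c])
u=proj(p,fw(0,.044,.06))[0]; print(u)
c=[k for k in c if abs((k["bbox"][0]+k["bbox"][2])/2-u[0])<40]
if c:
    x,f=fit([(p,c[0]["mask"])],CAS,fw(0,.044,0)[:2],z=.012,yaws=[A-.1,A,A+.1]); print(wf([x[0],x[1],.012]),x[2]-A,f)
im=cv2.resize(p["color"][60:320,200:440],None,fx=2.3,fy=2.3,interpolation=2); p["color"]=im; save(p,"w7.png")
E
```

```text
tcp in frame [ 0.00150037 -0.00192475  0.19177561] [-0.41099543 -0.50020529 -0.5873135 ]
[(0.75, array([290., 159., 342., 192.])), (0.73, array([102.,   0., 189.,  46.]))]
[316.51336122 176.18056845]
[0.0006868 0.0454919 0.012    ] 0.005850816857924018 0.10129103389408545
```

View pics/w7.png

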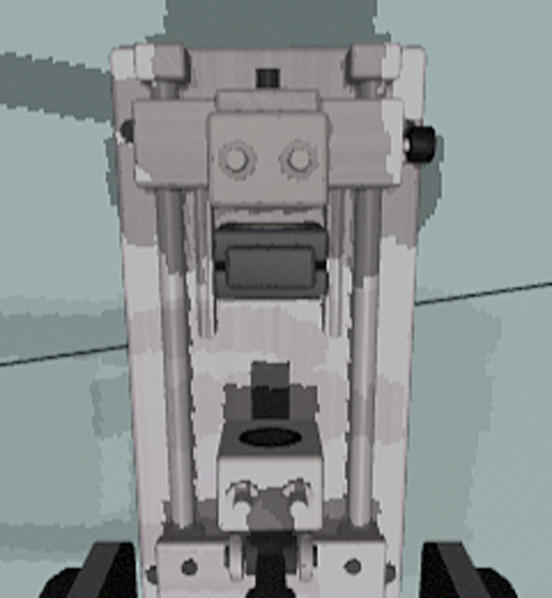

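The cassette stands square in the guides: x +0.7 mm, y 45.5 mm, yaw 0.006. Next I go behind the carriage with shut fingers and the tool tilted.

Request:
drive_tool(
  rows=[
    [0,0,0,-0.03,0,-0.005,0],
    [0,0,0,-0.035,0,-0.005,0],
    [0,0,0,-0.035,0,0,0],
    [0,0,0,-0.035,0,0,0],
    [0,0,0,-0.035,0,0,0],
    [0,0,0,-0.02,0,0,0],
    [0,0,0,0,0,0,0],
  ],
)

```text
time: 11.45
tool_pos: [0.4424, -0.2573, 0.1985]
tcp_rot: [-2.378, -2.051, 0.002]
wrist_force: [0.6, 0.1, -0.3]
width: -0.001
grip_force: 0.0
```

Request:
drive_tool(
  rows=[
    [0,7,0,0,0,0,0],
    [0,7,0,0,0,0,0],
    [0,7,0,0,0,0,0],
    [0,0,0,0,0,0,0],
    [0,0,0,0,0,0,0],
  ],
)

```text
time: 11.87
tool_pos: [0.4427, -0.2547, 0.1978]
tcp_rot: [-2.174, -1.875, -0.4]
wrist_force: [-0.0, 0.1, 0.8]
width: -0.001
grip_force: 0.0
```

```bash
cat >> h.py <<'E'
def rep(target=None):
    """tool pose in frame; shift in tool axes to a frame target"""
    s=status.read_state(); M,t=tool(s); print("t",round(float(s["time"]),2),"tcp frame",np.round(wf(t),4),"F frame",np.round(np.array(s["wrist_force"])@R.from_euler("z",A).as_matrix(),1))
    F=R.from_euler("z",A).as_matrix(); print("frame x,y,z in tool",np.round((M.T@F).T,3).tolist())
    if target is not None: print("shift",np.round(M.T@(fw(*target)-t),4))
E
python3 - <<'E'
from h import *
rep((.002,-.175,.035))
s=read_camera("scene"); print([wf(at_z(s,u,.046)) for u in((341,299),(365,287))])
E
```

```text
t 11.87 tcp frame [-0.0005 -0.1907  0.1978] F frame [-0.1  0.1  0.8]
frame x,y,z in tool [[0.005, 1.0, -0.002], [0.933, -0.004, 0.36], [0.36, -0.004, -0.933]]
shift [-0.0439  0.0031  0.1575]
[array([-0.03719061, -0.13585817,  0.046     ]), array([ 0.03527706, -0.13877352,  0.046     ])]
```

Request:
drive_tool(
  rows=[
    [0,0,0,-0.0075,0.001,0.027,0],
    [0,0,0,-0.0075,0.001,0.027,0],
    [0,0,0,-0.0075,0.001,0.027,0],
    [0,0,0,-0.0075,0,0.027,0],
    [0,0,0,-0.0075,0,0.027,0],
    [0,0,0,-0.0065,0,0.0225,0],
    [0,0,0,0,0,0,0],
    [0,0,0,0,0,0,0],
  ],
)

```text
time: 12.58
tool_pos: [0.448, -0.2376, 0.0365]
tcp_rot: [-2.17, -1.881, -0.401]
wrist_force: [0.1, -1.2, 0.7]
width: 0.001
grip_force: 0.0
```

```bash
python3 -c "
from h import *
rep((.002,-.150,.033))"
```

```text
t 12.58 tcp frame [ 0.0024 -0.173   0.0365] F frame [ 0.3 -1.1  0.7]
frame x,y,z in tool [[0.0, 1.0, -0.003], [0.933, 0.001, 0.359], [0.359, -0.003, -0.933]]
shift [ 0.0202 -0.0004  0.0116]
```

Request:
drive_tool(
  rows=[
    [0,0,0,0.0065,0,0.006,0],
    [0,0,0,0.0047,0,0.0018,0],
    [0,0,0,0.0047,0,0.0018,0],
    [0,0,0,0,0,0,0],
  ],
)

```text
time: 12.92
tool_pos: [0.4519, -0.2215, 0.035]
tcp_rot: [-2.174, -1.883, -0.404]
wrist_force: [0.1, 0.3, -0.5]
width: -0.0
grip_force: 0.0
```

Request:
drive_tool(
  rows=[
    [0,0,0,0.0028,0,0.0011,0],
    [0,0,0,0.0028,0,0.0011,0],
    [0,0,0,0.0028,0,0.0011,0],
    [0,0,0,0,0,0,0],
  ],
)

```text
time: 13.25
tool_pos: [0.4525, -0.2129, 0.0337]
tcp_rot: [-2.174, -1.881, -0.403]
wrist_force: [0.9, -0.1, 1.0]
width: 0.001
grip_force: 0.0
```

```bash
python3 -c "
from h import *
rep()"
```

```text
t 13.25 tcp frame [ 0.0033 -0.1479  0.0337] F frame [0.9 0.1 1. ]
frame x,y,z in tool [[0.002, 1.0, 0.001], [0.934, -0.002, 0.359], [0.359, -0.0, -0.934]]
```

Request:
drive_tool(
  rows=[
    [0,0,0,0.0028,0,0.0011,0],
    [0,0,0,0.0028,0,0.0011,0],
    [0,0,0,0.0028,0,0.0011,0],
    [0,0,0,0,0,0,0],
  ],
)

```text
time: 13.58
tool_pos: [0.4538, -0.2049, 0.0336]
tcp_rot: [-2.175, -1.881, -0.402]
wrist_force: [-1.7, -2.6, 1.8]
width: -0.002
grip_force: 1.4
```

Request:
drive_tool(
  rows=[
    [0,0,0,0.0028,0,0.0011,0],
    [0,0,0,0.0028,0,0.0011,0],
    [0,0,0,0.0028,0,0.0011,0],
    [0,0,0,0,0,0,0],
  ],
)

```text
time: 13.92
tool_pos: [0.4552, -0.1957, 0.0336]
tcp_rot: [-2.174, -1.881, -0.403]
wrist_force: [-0.9, -2.5, 1.2]
width: 0.002
grip_force: 1.3
```

Request:
drive_tool(
  rows=[
    [0,0,0,0.0028,0,0.0011,0],
    [0,0,0,0.0028,0,0.0011,0],
    [0,0,0,0.0028,0,0.0011,0],
    [0,0,0,0.0028,0,0.0011,0],
    [0,0,0,0.0028,0,0.0011,0],
    [0,0,0,0.0028,0,0.0011,0],
    [0,0,0,0.0028,0,0.0011,0],
    [0,0,0,0,0,0,0],
  ],
)

```text
time: 14.58
tool_pos: [0.4582, -0.1746, 0.0335]
tcp_rot: [-2.174, -1.881, -0.403]
wrist_force: [-1.4, -1.1, 1.3]
width: 0.001
grip_force: 1.2
```

```bash
python3 - <<'E'
from h import *
rep()
d=read_camera("side"); s=read_camera("scene"); a=d["color"][190:330,290:410]; b=s["color"][225:325,255:385]
a=cv2.resize(a,None,fx=4,fy=4,interpolation=2); save({"color":a},"s1.png")
for m in masks_of(s,"moving_half")[:1]+masks_of(d,"moving_half")[:1]: print(m["score"],m["bbox"])
for y in(.01,.02,.03): print(y,proj(s,fw(-.02,y,.065)),proj(d,fw(-.02,y,.065)))
E
```

```text
t 14.58 tcp frame [ 0.0036 -0.1092  0.0335] F frame [-1.2 -1.3  1.3]
frame x,y,z in tool [[0.002, 1.0, 0.001], [0.934, -0.002, 0.358], [0.358, 0.0, -0.934]]
0.6 [302.9, 257.5, 318.0, 282.1]
0.68 [343.4, 252.2, 361.2, 282.4]
0.01 [[302.89793049 263.04878263]] [[359.8419541  262.01003767]]
0.02 [[300.12883363 261.43329467]] [[358.52937731 264.28041956]]
0.03 [[297.38820575 259.83441549]] [[357.19630573 266.58625159]]
```

Request:
drive_tool(
  rows=[
    [0,0,0,0.0019,0,0.0007,0],
    [0,0,0,0.0019,0,0.0007,0],
    [0,0,0,0.0019,0,0.0007,0],
    [0,0,0,0.0019,0,0.0007,0],
  ],
)

```text
time: 15.12
tool_pos: [0.4594, -0.1673, 0.0334]
tcp_rot: [-2.175, -1.882, -0.402]
wrist_force: [-2.4, -4.9, 1.4]
width: 0.001
grip_force: 2.4
```

Request:
drive_tool(
  rows=[
    [0,0,0,0.0014,0,0.0005,0],
    [0,0,0,0.0014,0,0.0005,0],
  ],
)

```text
time: 15.28
tool_pos: [0.4598, -0.1641, 0.0334]
tcp_rot: [-2.175, -1.881, -0.402]
wrist_force: [-1.4, -4.8, 0.8]
width: 0.001
grip_force: 2.4
```

Request:
drive_tool(
  rows=[
    [0,0,0,0.0014,0,0.0005,0],
    [0,0,0,0.0014,0,0.0005,0],
  ],
)

```text
time: 15.45
tool_pos: [0.4602, -0.1609, 0.0335]
tcp_rot: [-2.174, -1.881, -0.403]
wrist_force: [-1.7, -5.4, -0.2]
width: 0.001
grip_force: 2.4
```

```bash
python3 -c "
from h import *
rep()"
```

```text
t 15.45 tcp frame [ 0.0036 -0.0953  0.0335] F frame [-1.  -5.6 -0.2]
frame x,y,z in tool [[0.002, 1.0, 0.001], [0.934, -0.002, 0.358], [0.358, 0.0, -0.934]]
```

Request:
drive_tool(
  rows=[
    [0,0,0,0.0009,0,0.00036,0],
    [0,0,0,0.0009,0,0.00036,0],
  ],
)

```text
time: 15.62
tool_pos: [0.4605, -0.1587, 0.0335]
tcp_rot: [-2.174, -1.881, -0.403]
wrist_force: [-1.7, -5.5, 0.5]
width: 0.002
grip_force: 2.3
```

Request:
drive_tool(
  rows=[
    [0,0,0,0.0009,0,0.00036,0],
    [0,0,0,0.0009,0,0.00036,0],
  ],
)

```text
time: 15.78
tool_pos: [0.4608, -0.1568, 0.0335]
tcp_rot: [-2.174, -1.881, -0.403]
wrist_force: [-0.2, -5.0, -0.7]
width: 0.004
grip_force: 2.3
```

Request:
drive_tool(
  rows=[
    [0,0,0,0.0009,0,0.00036,0],
    [0,0,0,0.0009,0,0.00036,0],
  ],
)

```text
time: 15.95
tool_pos: [0.4611, -0.1551, 0.0335]
tcp_rot: [-2.174, -1.881, -0.402]
wrist_force: [-1.3, -5.8, -0.2]
width: -0.004
grip_force: 2.8
```

Request:
drive_tool(
  rows=[
    [0,0,0,0.0009,0,0.00036,0],
    [0,0,0,0.0009,0,0.00036,0],
  ],
)

```text
time: 16.12
tool_pos: [0.4614, -0.1532, 0.0335]
tcp_rot: [-2.174, -1.881, -0.403]
wrist_force: [-1.8, -5.6, -0.7]
width: -0.003
grip_force: 2.8
```

Request:
drive_tool(
  rows=[
    [0,0,0,0.0009,0,0.00036,0],
    [0,0,0,0.0009,0,0.00036,0],
  ],
)

```text
time: 16.28
tool_pos: [0.4616, -0.1513, 0.0334]
tcp_rot: [-2.174, -1.881, -0.402]
wrist_force: [-1.3, -4.9, -1.1]
width: 0.001
grip_force: 2.8
```

```bash
python3 - <<'E'
from h import *
rep()
s=read_camera("scene"); d=read_camera("side")
a=cv2.resize(s["color"][235:290,270:350],(400,275),interpolation=2); b=cv2.resize(d["color"][200:320,300:400],(400,480),interpolation=2)
im=np.zeros((480,800,3),np.uint8); im[:275,:400]=a; im[:,400:]=b; save({"color":im},"s2.png")
E
```

```text
t 16.28 tcp frame [ 0.0036 -0.0856  0.0334] F frame [-0.6 -5.1 -1.1]
frame x,y,z in tool [[0.002, 1.0, 0.001], [0.934, -0.002, 0.358], [0.358, 0.0, -0.934]]
```

View pics/s2.png

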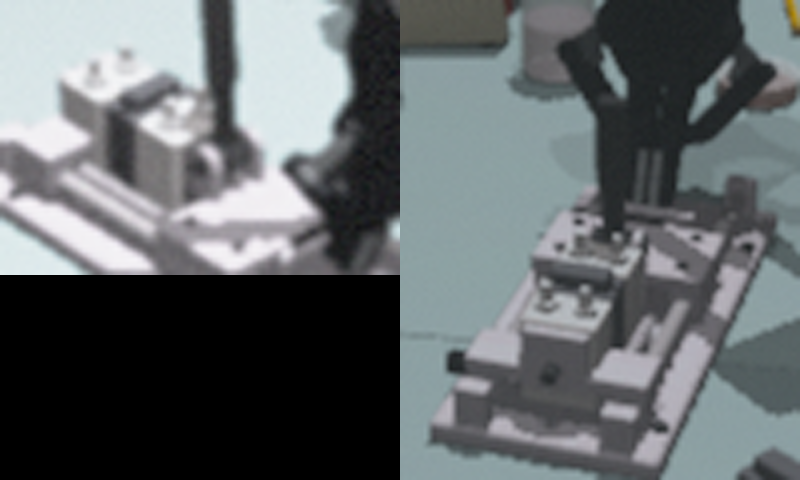

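The picture shows the cassette sandwiched, with the moving half-cell at its back and the fixed face nearly reached. I continue in fine steps until the force climbs.

Request:
drive_tool(
  rows=[
    [0,0,0,0.0009,0,0.00036,0],
    [0,0,0,0.0005,0,0.0002,0],
  ],
)

```text
time: 16.55
tool_pos: [0.4618, -0.1497, 0.0335]
tcp_rot: [-2.174, -1.881, -0.403]
wrist_force: [-0.5, -5.1, -0.2]
width: -0.0
grip_force: 2.8
```

Request:
drive_tool(
  rows=[
    [0,0,0,0.0005,0,0.0002,0],
    [0,0,0,0.0005,0,0.0002,0],
  ],
)

```text
time: 16.72
tool_pos: [0.462, -0.1489, 0.0334]
tcp_rot: [-2.174, -1.882, -0.402]
wrist_force: [-2.0, -7.4, 0.3]
width: 0.006
grip_force: 3.7
```

Request:
drive_tool(
  rows=[
    [0,0,0,0.0005,0,0.0002,0],
    [0,0,0,0.0005,0,0.0002,0],
  ],
)

```text
time: 16.88
tool_pos: [0.4621, -0.1486, 0.0334]
tcp_rot: [-2.175, -1.883, -0.401]
wrist_force: [-4.3, -8.8, 1.1]
width: 0.003
grip_force: 5.0
```

Request:
drive_tool(
  rows=[
    [0,0,0,0.0005,0,0.0002,0],
    [0,0,0,0.0005,0,0.0002,0],
  ],
)

```text
time: 17.05
tool_pos: [0.4621, -0.1482, 0.0334]
tcp_rot: [-2.175, -1.884, -0.4]
wrist_force: [-5.0, -12.1, 1.1]
width: -0.002
grip_force: 6.3
```

Request:
drive_tool(
  rows=[
    [0,0,0,0,0,0,0],
    [0,0,0,0,0,0,0],
  ],
)

```text
time: 17.22
tool_pos: [0.4621, -0.1483, 0.0334]
tcp_rot: [-2.175, -1.884, -0.4]
wrist_force: [-4.7, -10.7, 0.2]
width: -0.0
grip_force: 5.7
```

Request:
drive_tool(
  rows=[
    [0,0,0,-0.002,0,-0.0007,0],
    [0,0,0,-0.009,0,-0.0036,0],
    [0,0,0,-0.0187,0,-0.0072,0],
    [0,0,0,0.0,0,-0.03,0],
    [0,0,0,0.0,0,-0.04,0],
    [0,0,0,0.0,0,-0.04,0],
    [0,0,0,0.0,0,-0.04,0],
    [0,0,0,0,0,0,0],
  ],
)

```text
time: 17.88
tool_pos: [0.4539, -0.2356, 0.1817]
tcp_rot: [-2.182, -1.889, -0.41]
wrist_force: [1.4, -1.0, 1.0]
width: -0.002
grip_force: 0.0
```

```bash
python3 - <<'E'
from h import *
rep()
s,d=read_camera("scene"),read_camera("side")
o=[]
for q in(s,d):
    for m in masks_of(q,"lever_tip")[:2]: print("lever",m["score"],m["bbox"])
    m=masks_of(q,"lever_tip")[0]["mask"]; r=np.where(m.any(1))[0]; top=r[0]; c=np.where(m[top+1])[0].mean(); o.append((q,(c,top)))
    print(o[-1][1])
print("top",wf(tri(o)))
for q in (s,d): print(proj(q,fw(0,-.015,.145)))
E
```

```text
t 17.88 tcp frame [ 0.0079 -0.1702  0.1817] F frame [ 1.5 -0.8  1. ]
frame x,y,z in tool [[-0.001, 1.0, 0.012], [0.936, -0.004, 0.353], [0.353, 0.012, -0.935]]
lever 0.61 [305.2, 228.0, 321.5, 269.9]
(np.float64(312.0), np.int64(231))
lever 0.59 [347.7, 223.8, 358.2, 263.6]
lever 0.27 [305.5, 222.1, 392.1, 320.9]
(np.float64(351.5), np.int64(225))
top [0.00160707 0.00198714 0.14468392]
[[316.24039866 233.91864156]]
[[354.36052273 221.30496584]]
```

Request:
drive_tool(
  rows=[
    [0,-7,0,0,0,0,0],
    [0,-7,0,0,0,0,0],
    [0,-7,0,0,0,0,0],
    [0,0,0,0.02,0,0,0],
    [0,0,0,0.04,0,0,0],
    [0,0,0,0.04,0,0,0],
    [0,0,0,0.04,0,0,0],
    [0,0,0,0.04,0,0,0],
  ],
)

```text
time: 18.85
tool_pos: [0.4742, -0.0504, 0.1717]
tcp_rot: [-2.373, -2.054, 0.003]
wrist_force: [0.4, -0.2, -0.1]
width: -0.0
grip_force: 0.0
```

Request:
drive_tool(
  rows=[
    [0,0,0,0.025,0,0,0],
    [0,0,0,0,0,0,0],
    [0,0,0,0,0,0,0],
  ],
)

```text
time: 19.1
tool_pos: [0.4781, -0.0264, 0.1718]
tcp_rot: [-2.37, -2.059, 0.004]
wrist_force: [-0.9, -1.0, -0.6]
width: -0.001
grip_force: 0.0
```

```bash
python3 - <<'E'
from h import *
rep((.002,.032,.125)); go(fw(.002,.032,.125),A)
yh=-.016; prev=None
for phi in np.arange(-.2,1.61,.1):
    r=.078; C=np.array([yh-r*np.sin(phi)+.005*np.cos(phi)+.011, .057+r*np.cos(phi)+.005*np.sin(phi)])
    print(round(phi,2),np.round(C,4), "d tool x,z", None if prev is None else np.round([C[0]-prev[0],prev[1]-C[1]],4)); prev=C
E
```

```text
t 19.1 tcp frame [0.0022 0.0403 0.1718] F frame [-0.8 -1.1 -0.6]
frame x,y,z in tool [[-0.002, 1.0, -0.004], [1.0, 0.002, -0.0], [-0.0, -0.004, -1.0]]
shift [-0.0083 -0.0001  0.0468]
turn [-0.21  0.01  0.12] shift after [-0.0083 -0.0002  0.0468] now [ 0.4781 -0.0264  0.1718] t 19.1
-0.2 [0.0154 0.1325] d tool x,z None
-0.1 [0.0078 0.1341] d tool x,z [-0.0076 -0.0017]
0.0 [0.    0.135] d tool x,z [-0.0078 -0.0009]
0.1 [-0.0078  0.1351] d tool x,z [-0.0078 -0.0001]
0.2 [-0.0156  0.1344] d tool x,z [-0.0078  0.0007]
0.3 [-0.0233  0.133 ] d tool x,z [-0.0077  0.0014]
0.4 [-0.0308  0.1308] d tool x,z [-0.0075  0.0022]
0.5 [-0.038   0.1278] d tool x,z [-0.0072  0.0029]
0.6 [-0.0449  0.1242] d tool x,z [-0.0069  0.0036]
0.7 [-0.0514  0.1199] d tool x,z [-0.0065  0.0043]
0.8 [-0.0575  0.1149] d tool x,z [-0.006   0.0049]
0.9 [-0.063   0.1094] d tool x,z [-0.0055  0.0055]
1.0 [-0.0679  0.1034] d tool x,z [-0.0049  0.0061]
1.1 [-0.0722  0.0968] d tool x,z [-0.0043  0.0065]
1.2 [-0.0759  0.0899] d tool x,z [-0.0036  0.0069]
1.3 [-0.0788  0.0827] d tool x,z [-0.0029  0.0072]
1.4 [-0.081   0.0752] d tool x,z [-0.0022  0.0075]
1.5 [-0.0825  0.0675] d tool x,z [-0.0014  0.0077]
1.6 [-0.0831  0.0597] d tool x,z [-0.0007  0.0078]
```

Request:
drive_tool(
  rows=[
    [0,0,0,0,0,0.022,0],
    [0,0,0,0,0,0.022,0],
    [0,0,0,-0.01,0,0,0],
    [0,0,0,-0.007,0,0,0],
    [0,0,0,-0.005,0,0,0],
    [0,0,0,-0.005,0,0,0],
    [0,0,0,0,0,0,0],
  ],
)

```text
time: 19.68
tool_pos: [0.4762, -0.0566, 0.1308]
tcp_rot: [2.376, 2.052, 0.002]
wrist_force: [-0.2, -0.9, 0.1]
width: -0.002
grip_force: 0.0
```

```bash
python3 -c "
from h import *
rep()
s=read_camera('scene');d=read_camera('side')
for q in(s,d):
    for m in masks_of(q,'lever_tip')[:1]: print(m['bbox'],m['score'])"
```

```text
t 19.68 tcp frame [0.0047 0.0102 0.1308] F frame [-0.  -0.9  0.1]
frame x,y,z in tool [[0.004, 1.0, 0.002], [1.0, -0.004, -0.0], [-0.0, 0.002, -1.0]]
[308.1, 229.1, 319.9, 269.5] 0.64
[348.1, 228.9, 358.0, 263.0] 0.72
```

Request:
drive_tool(
  rows=[
    [0,0,0,-0.006,-0.001,0,0],
    [0,0,0,-0.006,-0.001,0,0],
    [0,0,0,-0.006,0,0,0],
    [0,0,0,-0.006,0,0,0],
    [0,0,0,-0.006,0,0.001,0],
  ],
)

```text
time: 20.3
tool_pos: [0.469, -0.0847, 0.1285]
tcp_rot: [-2.376, -2.055, -0.0]
wrist_force: [0.7, 2.3, -0.9]
width: 0.002
grip_force: 1.1
```

```bash
python3 -c "
from h import *
rep()
s=read_camera('scene');d=read_camera('side')
for q in(s,d):
    for m in masks_of(q,'lever_tip')[:1]: print(m['bbox'],m['score'])"
```

```text
t 20.3 tcp frame [ 0.0014 -0.0187  0.1285] F frame [ 0.3  2.3 -0.9]
frame x,y,z in tool [[0.002, 1.0, -0.0], [1.0, -0.002, 0.0], [0.0, -0.0, -1.0]]
[308.9, 240.2, 330.8, 273.1] 0.5
[350.6, 225.2, 359.4, 264.4] 0.52
```

Request:
drive_tool(
  rows=[
    [0,0,0,-0.006,0,0,0],
    [0,0,0,-0.006,0,0,0],
    [0,0,0,-0.007,0,0.0025,0],
    [0,0,0,-0.007,0,0.0035,0],
  ],
)

```text
time: 20.83
tool_pos: [0.4657, -0.11, 0.1225]
tcp_rot: [-2.375, -2.055, -0.002]
wrist_force: [0.4, 5.9, -0.1]
width: 0.003
grip_force: 2.3
```

Request:
drive_tool(
  rows=[
    [0,0,0,-0.0065,0,0.004,0],
    [0,0,0,-0.006,0,0.005,0],
  ],
)

```text
time: 21.0
tool_pos: [0.4639, -0.1226, 0.1135]
tcp_rot: [-2.376, -2.055, -0.002]
wrist_force: [1.4, 5.8, 1.9]
width: -0.003
grip_force: 2.4
```

```bash
python3 -c "
from h import *
rep()
s=read_camera('scene');d=read_camera('side')
for q in(s,d):
    for m in masks_of(q,'lever_tip')[:1]: print(m['bbox'],m['score'])
    for m in masks_of(q,'moving_half')[:1]: print('mh',m['bbox'],m['score'])"
```

```text
t 21.0 tcp frame [ 0.0018 -0.0569  0.1135] F frame [0.5 6.  1.9]
frame x,y,z in tool [[0.002, 1.0, 0.0], [1.0, -0.002, 0.001], [0.001, 0.0, -1.0]]
[310.1, 251.7, 335.8, 272.3] 0.4
mh [308.8, 253.4, 339.7, 268.0] 0.65
[346.2, 226.3, 363.7, 262.1] 0.59
mh [337.5, 256.3, 362.3, 284.1] 0.7
```

Request:
drive_tool(
  rows=[
    [0,0,0,-0.006,0,0.0055,0],
    [0,0,0,-0.005,0,0.006,0],
    [0,0,0,-0.0043,0,0.0065,0],
  ],
)

```text
time: 21.55
tool_pos: [0.4619, -0.1378, 0.0956]
tcp_rot: [2.375, 2.055, 0.001]
wrist_force: [0.9, 2.7, 1.6]
width: 0.001
grip_force: 1.5
```

Request:
drive_tool(
  rows=[
    [0,0,0,-0.0037,0,0.007,0],
    [0,0,0,-0.003,0,0.007,0],
  ],
)

```text
time: 21.72
tool_pos: [0.4605, -0.145, 0.0809]
tcp_rot: [2.375, 2.055, -0.001]
wrist_force: [0.4, 0.3, 0.9]
width: 0.001
grip_force: 0.6
```

```bash
python3 -c "
from h import *
rep()
s=read_camera('scene');d=read_camera('side')
for q in(s,d):
    for m in masks_of(q,'lever_tip')[:1]: print(m['bbox'],m['score'])
    for ph in(.9,1.2,1.5): print(ph,proj(q,[fw(0,-.016-.09*np.sin(ph),.057+.09*np.cos(ph))]))"
```

```text
t 21.72 tcp frame [ 0.0016 -0.0796  0.0809] F frame [0.3 0.4 0.9]
frame x,y,z in tool [[0.002, 1.0, 0.0], [1.0, -0.002, -0.001], [-0.001, 0.0, -1.0]]
[311.0, 261.0, 346.5, 280.0] 0.57
0.9 [[337.95253544 257.9170948 ]]
1.2 [[341.99773646 269.27559303]]
1.5 [[343.62696358 280.34186475]]
[343.7, 237.4, 366.3, 266.6] 0.77
0.9 [[363.30547849 221.32282682]]
1.2 [[364.71026376 228.28308581]]
1.5 [[365.17990148 237.5224282 ]]
```

Request:
drive_tool(
  rows=[
    [0,0,0,-0.002,0,0.006,0],
    [0,0,0,-0.001,0,0.005,0],
    [0,0,0,0,0,0,0],
  ],
)

```text
time: 22.17
tool_pos: [0.4592, -0.1471, 0.0694]
tcp_rot: [-2.375, -2.055, 0.002]
wrist_force: [-0.1, 0.2, -0.0]
width: -0.002
grip_force: 0.0
```

Request:
drive_tool(
  rows=[
    [0,0,0,0,0,0.003,0],
    [0,0,0,0,0,0.002,0],
    [0,0,0,0,0,0.001,0],
    [0,0,0,0,0,0,0],
  ],
)

```text
time: 22.5
tool_pos: [0.4599, -0.1471, 0.0642]
tcp_rot: [-2.375, -2.055, 0.0]
wrist_force: [-0.2, 0.0, 0.1]
width: -0.001
grip_force: 0.0
```

Request:
drive_tool(
  rows=[
    [0,0,0,0,0,0.001,0],
    [0,0,0,0,0,0.001,0],
    [0,0,0,0,0,0,0],
  ],
)

```text
time: 22.75
tool_pos: [0.4601, -0.1471, 0.0624]
tcp_rot: [-2.376, -2.055, 0.0]
wrist_force: [-0.3, -0.0, 0.8]
width: 0.001
grip_force: 0.0
```

Request:
drive_tool(
  rows=[
    [0,0,0,0,0,0.001,0],
    [0,0,0,0,0,0.0005,0],
    [0,0,0,0,0,0,0],
  ],
)

```text
time: 23.0
tool_pos: [0.4603, -0.1472, 0.0619]
tcp_rot: [2.376, 2.055, 0.0]
wrist_force: [-2.8, 1.3, 6.1]
width: -0.0
grip_force: 3.2
```

Request:
drive_tool(
  rows=[
    [0,0,0,0,0,-0.005,0],
    [0,0,0,0,0,-0.02,0],
    [0,0,0,0,0,-0.03,0],
    [0,0,0,0,0,-0.035,0],
    [0,0,0,0.02,0,-0.035,0],
    [0,0,0,0.03,0,-0.02,0],
    [0,0,0,0.03,0,0,0],
    [0,0,0,0,0,0,0],
  ],
)

```text
time: 23.67
tool_pos: [0.4736, -0.0646, 0.2088]
tcp_rot: [2.371, 2.057, 0.008]
wrist_force: [0.3, 0.2, -0.6]
width: 0.0
grip_force: 0.0
```

```bash
python3 - <<'E'
from h import *
rep()
p=wrist(); s=read_camera("scene"); d=read_camera("side")
c=[k for k in masks_of(p,"cassette")]; print([(round(k["score"],2),np.round(k["bbox"])) for k in c]); u=proj(p,fw(0,.053,.06))[0]; print(u)
c=[k for k in c if abs((k["bbox"][0]+k["bbox"][2])/2-u[0])<40]
if c:
    x,f=fit([(p,c[0]["mask"])],[CAS[0]],fw(0,.053,0)[:2],z=.012,yaws=[A-.1,A,A+.1]); print(wf([x[0],x[1],.012]),x[2]-A,f)
for n,q in(("wrist",p),("scene",s),("side",d)):
    for t in("lever_tip","moving_half"):
        for m in masks_of(q,t)[:1]: print(n,t,round(m["score"],2),np.round(m["bbox"]))
for q in(s,d): print("closed tip should be",proj(q,[fw(0,-.106,.057),fw(0,-.016,.057)]).round(1).tolist())
print("half faces rows in wrist: y .041,.065 at z .065",proj(p,[fw(0,.041,.065),fw(0,.065,.065)]).round(1).tolist())
g=p["color"][:,:,0]; col=int(round(u[0]))-8; print(g[120:220,col].tolist())
E
```

```text
t 23.67 tcp frame [0.0031 0.0019 0.2088] F frame [ 0.2  0.3 -0.6]
frame x,y,z in tool [[-0.001, 1.0, 0.005], [1.0, 0.001, 0.002], [0.002, 0.005, -1.0]]
[(0.86, array([295., 156., 344., 185.]))]
[316.8277113  170.24831565]
[0.00038575 0.05159192 0.012     ] 0.024937785258654366 0.15162671575493214
wrist lever_tip 0.97 [307. 225. 327. 289.]
wrist moving_half 0.62 [294. 188. 338. 227.]
scene lever_tip 0.51 [309. 261. 346. 285.]
scene moving_half 0.69 [296. 253. 316. 275.]
side lever_tip 0.62 [349. 240. 367. 266.]
side moving_half 0.74 [341. 257. 357. 284.]
closed tip should be [[343.6, 282.8], [316.7, 267.2]]
closed tip should be [[365.2, 240.0], [354.1, 258.2]]
half faces rows in wrist: y .041,.065 at z .065 [[316.8, 185.4], [316.8, 155.7]]
[156, 161, 158, 159, 162, 161, 161, 159, 159, 160, 159, 156, 149, 141, 144, 134, 125, 122, 132, 138, 138, 139, 139, 136, 147, 159, 158, 155, 158, 156, 156, 154, 155, 156, 147, 130, 94, 51, 76, 89, 93, 91, 81, 61, 53, 79, 90, 92, 89, 90, 88, 82, 86, 85, 85, 81, 81, 80, 81, 68, 59, 67, 78, 75, 69, 52, 88, 127, 145, 153, 155, 153, 172, 188, 185, 186, 188, 165, 99, 110, 165, 179, 170, 173, 153, 139, 150, 160, 174, 171, 174, 182, 184, 185, 185, 186, 185, 185, 188, 185]
```

The lever lies level: its tip is at the predicted closed pixels, and the fingertip met it at z = 0.062. The cassette stands square (x 0.4 mm, yaw 0.025) and the space between the faces matches its 24 mm thickness, so there is no gap. Handing in.

```bash
python3 -c "
from h import *
print(workorder.finish_job())"
```

```text
the job is handed in; nothing more can be done
None
```

The cassette is loaded square between the guides with no visible gap, and the cam lever is closed and lying level. I handed the job in at about 24 s and got no verdict back. I could not measure the clamping force directly; I estimate about 28–30 N, and the dish, beaker and bottle were not touched.

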